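# Refit the dough-mixer timer knob

### The job

The timer knob of the dough mixer's console was taken off for cleaning. Pick it up, set it on the console's keyed shaft and press it down lightly while turning it slowly clockwise (seen from above) until it drops fully home over the key; then turn it on clockwise until its pointer meets the red mark, and let go. Never force it down while the key is not in line, and leave the tin, the mug and the brush where they are.

Things in the scene. Friction and masses are not known exactly. Their poses are not given: they have to be found in the camera images.
- console: Fixed grey enamelled box, 160 (x) x 200 (y) x 60 mm high, origin at the centre of its underside, z up, x away from the robot at yaw 0. The sprung timer shaft stands on its top panel, 30 mm to +y of the middle. Buttons and a lamp at y -50 to -73 mm are at most 11 mm high. More than 22 N between the knob and the console or its shaft breaks the timer.
- shaft_tip (a point): Centre of the shaft's top, on its axis, 28 mm above the panel; fixed to the console, its axes say nothing of the key. The shaft's steel core is 12 mm across, the last 3.5 mm tapering to 6 mm across. One brass key, 6 mm wide, stands out on one side to 20 mm from the axis, its top 7 mm below this point (21 mm above the panel), its foot on the collar.
- collar (a point): On the shaft's axis, at the top of its collar (42 mm across, 7 mm above the panel); fixed to the console. The whole shaft yields downwards up to 5 mm (3 N to start it, 8 N at the bottom, then rigid) and springs back. It turns stiffly (0.12 N m) and stays put. Home: the knob's underside on the collar. Key not in line: it rests on the key's top, 14 mm higher.
- red_mark (a point): Inner end of the red stroke on the white dial, 37 mm from the shaft's axis, on the panel, 0.85 rad clockwise (from above) of the console's +x axis. The pointer's tip should come over it. Where the key points at the start is not measured: from 0.35 rad clockwise to 0.85 rad anticlockwise of the console's +x, that is 0.5 to 1.7 rad anticlockwise of this mark.
- knob: Black knob standing loose on the bench, 0.08 to 0.17 kg, origin at the centre of its underside, z up. Round hub 60 mm across, 26 mm high; on it a bar grip 46 mm long (x), 18 mm wide (y), 26 mm high: 52 mm in all. In the underside a bore 15 mm across, 24 mm deep, with a keyway 7.5 mm wide reaching 22 mm from the axis on the +x (pointer) side.
- pointer (a point): Tip of the knob's white pointer nose at the foot of the hub: 37 mm from the knob's axis along its +x, 1 mm above its underside. A white line on the bar's top points the same way. The keyway lies under the pointer, so the pointer stands over the shaft's key once the knob is on.
- foil_tin: Bystander: round aluminium foil tin with dough, 140 mm across, 34 mm high, origin at the centre of its underside. Leave it alone.
- egg_mug: Bystander: yellow plastic mug, 84 mm across, 100 mm high, handle to its +y, origin at the centre of its underside. Leave it alone.
- brush: Bystander: pastry brush with an orange handle, lying on the bench along its x. Leave it alone.

How it is judged (in metres and radians):
On the way:
1. the knob has dropped home over the key, its underside on the shaft's collar, before it is turned to the mark (z of knob in the frame of console below 0.0705 m and horizontal distance between knob and shaft_tip below 0.004 m and angle between knob's own z axis and vertical below 0.12 rad), for 0.2 s.
At the end, for the whole second after the job is handed in: The knob sits on the shaft, fully home (underside within 2.5 mm of the collar), centred within 4 mm, tilted less than 0.1 rad, its pointer tip within 7 mm (about 0.2 rad) of the red mark, at rest and released (z of knob in the frame of console below 0.0695 m and horizontal distance between knob and shaft_tip below 0.004 m and angle between knob's own z axis and vertical below 0.1 rad and horizontal distance between pointer and red_mark below 0.007 m and linear speed of knob below 0.02 m/s); the robot touches nothing.
It fails at once if more than 22 N between the knob and the console with its shaft (contact force between knob and console above 22 N).
It fails at once if the foil tin is shifted by more than 20 mm (distance of foil_tin from where it was at the start of the episode above 0.02 m).
It fails at once if the mug is shifted by more than 20 mm (distance of egg_mug from where it was at the start of the episode above 0.02 m).
It fails at once if the brush is shifted by more than 20 mm (distance of brush from where it was at the start of the episode above 0.02 m).
It also fails if it takes over 70 s, if anything falls off the work surface, if the arm or the gripper's body presses on something with over 40 N, if the wrist force passes 120 N, or if a joint passes its speed limit or range.

### The arm

A 7-joint arm with a two-finger parallel gripper is mounted at the origin on the work surface. World frame = base frame: x ahead of the robot, y to its left, z up, the work surface at z = 0. Lengths are in mm, angles in degrees, forces in N, time in s.
With the tool pointing down it reaches from about 425 to 975 mm from the base axis. Payload 16.7 kg.
Tool frame: the origin (TCP) lies on the centre line of the jaws, within the pads' length; the fingertips stand 25 mm ahead of it and the grasp point (between the pads) lies 6 mm ahead of it; z points along the fingers, y is the direction in which the jaws open and shut (so a half turn about z gives the same grasp; the last joint's range is limited). The gripper opens to 85 mm and grips with 20 to 120 N. Pads are 22 mm wide; open, the fingers measure 114 mm over their backs; the gripper's body (76 mm by 85 mm) begins 54 mm behind the grasp point. The pads swing forward as they close: fully open they stand 13 mm farther back than shut.
Start: joints at [-84.483, 24.414, 4.234, 92.017, -1.954, 63.644, -3.845], TCP at [164.256, 654.672, 224.602] pointing down, gripper open.
Joint ranges: [-163.25, 163.25], [-28.42, 122.38], [-70.27, 78.77], [12.13, 141.07], [-58.53, 238.53], [9.26, 117.41], [-156.51, 156.51]. Speed limits (degrees/s): [108.29, 108.29, 136.94, 136.94, 172.46, 172.46, 172.46].

### API

Orientations are given as a 3x3 rotation matrix whose columns are the frame's x, y, z axes.
In Python, from station import robot gives the robot as it stands.
- The arm moves only by the tool send_rows, never from a script. Its argument "series" is one flat list of numbers, 7 for each row, row after row: the turn, a rotation vector about the tool's x, y, z in rad, then the shift along the tool's x, y, z in mm, then the finger opening in mm, from 0 to 85.4. A call has 1 to 20 rows; each row is the pose to reach, as a shift and turn from the pose commanded when the call began, along the tool's axes at that moment; what a row does not reach only later rows make up. A row lasts 1/10 s, in which the tool goes at most 50 mm and 8.59 degrees, less where a joint would pass 70% of its speed; a pose out of reach is approached as far as the arm can. A call with a gripper value outside its range is refused whole. The fingers move at their own pace and stop on an object; "force" is the grip in N (left out, the last holds). Time passes only in rows, so rows that repeat a pose let the fingers close. It gives the time, the measured TCP pose, the force and the opening at its end, in the units of the state.
- robot.observe(): the state, without advancing time (a new reading comes with each control period).
- robot.read_camera(name): name is "side" or "top"; returns a dict with "color" (420x560x3 uint8, blue, green, red), "vfov" (degrees; the focal length in pixels is half the picture's height over the tangent of half this angle, whatever the lens; pixels are square), "cx", "cy" (the principal point, pixels), "k1" (the pictures are not rectified: a ray, as slopes to the right and down, at radius r is drawn at 1 + k1 r^2 times it, then the intrinsics apply), "R" (3x3) and "t" (3): a world point X has camera coordinates R X + t. Camera axes: x right, y down, z forward; pixel columns grow to the right and rows downward; lengths in mm; the calibration is good to about 2 mm. A picture is of the moment at which its call begins. There is no depth.
- robot.close_job(): hands the job in, once; it reports no verdict.
Trained networks look in a picture, given as the dict that the camera call returned (one of the last four; its "shot" number tells which), for a name from the list of things; names that differ only in an ending like _2 or _b are one class to them, and where a whole thing is asked for, a point or a joint stands for the part that bears it (a point fixed in the world has none). Each returns a list of dicts, best first, with "conf" (0 to 1); they miss things now and then, are a little off and sometimes report something else, mostly with a low value. They report only what shows in the picture. A call takes as long as a camera call.
- robot.boxes_of(picture, query): "box" ([left, top, right, bottom] in pixels, round what is visible of it).
- robot.masks_of(picture, query): "pixels" (420x560 bool, what is visible of it) and "box" ([left, top, right, bottom] in pixels, round what is visible of it).
The state is a dict: "clock": time; "joint_pos": joint angles; "joint_velocities": joint speeds; "joint_torque": joint torques, N m; "eef_pos": TCP position; "eef_rot": TCP orientation; "ft_force": force on the tool from outside, world axes, zero at the start; "ft_torque": the same for the moment, N m; "width": opening from 0.0 (shut) to 1.0 (fully open).
Only numpy, scipy, OpenCV 4.12 (cv2) and the standard library are available. Lean on these libraries where they do the work, as an engineer would, in place of code of your own. Each camera call takes 0.05 s, during which the arm holds its last target. There are 200 camera calls.

## Working session

There is one attempt and no reset: what is moved stays moved. The work goes in short steps, Python scripts to look and compute and a tool call to move; the robot and the scene stay as the last step left them, time stands still between calls to the robot, and variables do not carry over. Pictures are saved under pics/ and viewed, on a budget of 10 in all, crops included, one or two more only if the job needs it, and the job is handed in when it is done.

Besides the shell and the picture viewer there is one more tool, called after ">>>" as a command line: name --argument value ..., lists and objects as JSON in quotes. send_rows: Moves the arm, as the interface text tells. Its arguments: {"type":"object","properties":{"series":{"type":"array"},"force":{"type":"number"}},"required":["series"]}

```bash
ls; mkdir -p pics
cat > h.py <<'E'
import numpy as np, cv2
from station import robot
def K(p):
    f=210/np.tan(np.radians(p["vfov"])/2); return f
def proj(p,X):
    c=np.asarray(p["R"])@np.asarray(X,float)+np.asarray(p["t"]); s=c[:2]/c[2]; s=s*(1+p["k1"]*(s@s)); return s*K(p)+[p["cx"],p["cy"]]
def ray(p,uv):
    d=(np.asarray(uv,float)-[p["cx"],p["cy"]])/K(p); s=d.copy()
    for _ in range(20): s=d/(1+p["k1"]*(s@s))
    R=np.asarray(p["R"]); o=-R.T@np.asarray(p["t"]); v=R.T@np.r_[s,1]; return o,v
def onz(p,uv,z):
    o,v=ray(p,uv); return o+v*(z-o[2])/v[2]
E
python3 - <<'E'
from h import *
a=robot.read_camera("top"); b=robot.read_camera("side")
cv2.imwrite("pics/top0.png",a["color"]); cv2.imwrite("pics/side0.png",b["color"])
for n,p in (("top",a),("side",b)):
    print(n,{k:p[k] for k in("vfov","cx","cy","k1")},-np.array(p["R"]).T@np.array(p["t"]))
    for q in ["console","knob","shaft_tip","collar","red_mark","pointer","foil_tin","egg_mug","brush"]:
        print(q,[(np.round(d["box"]).tolist(),round(d["conf"],2)) for d in robot.boxes_of(p,q)[:2]])
s=robot.observe(); print(s)
E
```

```text
pics
top {'vfov': 50.41249397169499, 'cx': 276.50267603739064, 'cy': 211.80015287931286, 'k1': -0.14289053721000217} [ 511.50295305  136.08403291 1063.13834061]
console [([337.0, 200.0, 433.0, 282.0], 0.6), ([225.0, 150.0, 286.0, 215.0], 0.34)]
knob []
shaft_tip [([338.0, 198.0, 432.0, 283.0], 0.78)]
collar [([334.0, 204.0, 437.0, 287.0], 0.76), ([144.0, 273.0, 200.0, 311.0], 0.45)]
red_mark [([336.0, 204.0, 430.0, 281.0], 0.78)]
pointer [([248.0, 240.0, 278.0, 262.0], 0.58)]
foil_tin [([225.0, 153.0, 283.0, 212.0], 0.67)]
egg_mug [([141.0, 272.0, 200.0, 312.0], 0.85)]
brush [([382.0, 116.0, 409.0, 198.0], 0.72), ([338.0, 201.0, 434.0, 283.0], 0.54)]
side {'vfov': 57.311357029032756, 'cx': 281.83559636526485, 'cy': 208.79047505994282, 'k1': 0.0012034097704647537} [ 215.99976201 -265.05936699  667.34063913]
console [([283.0, 254.0, 421.0, 390.0], 0.76)]
knob [([230.0, 218.0, 257.0, 254.0], 0.89)]
shaft_tip [([283.0, 253.0, 423.0, 388.0], 0.65)]
collar [([284.0, 253.0, 422.0, 389.0], 0.71)]
red_mark [([279.0, 254.0, 423.0, 387.0], 0.78)]
pointer [([230.0, 220.0, 258.0, 250.0], 0.79)]
f
[... 300 characters left out ...]
6,  -3.84256151]), 'joint_velocities': array([ 0.02171301,  0.05478367, -0.05742553,  0.05291488, -0.00996964,
       -0.01138144, -0.04974768]), 'joint_torque': array([-9.22264298e-04, -9.49567080e+01,  3.75571847e+00, -4.63911366e+01,
        1.88802386e-02,  2.05725672e-03,  3.26822908e-05]), 'eef_pos': array([164.27748656, 654.6964653 , 224.62873912]), 'eef_rot': array([[-9.69937397e-01,  2.43354568e-01, -1.18934022e-05],
       [ 2.43354567e-01,  9.69937397e-01,  2.09700993e-05],
       [ 1.66390251e-05,  1.74453698e-05, -1.00000000e+00]]), 'ft_force': array([ 0.04854491, -0.01531894, -0.69316178]), 'ft_torque': array([ 0.00802054,  0.02553057, -0.01908604]), 'width': 1.001396899877677}
```

Run:
```python
import cv2,numpy as np
a=cv2.imread("pics/top0.png");b=cv2.imread("pics/side0.png")
cv2.imwrite("pics/t1.png",cv2.resize(a[180:300,235:445],(798,456),interpolation=3))
cv2.imwrite("pics/s1.png",cv2.resize(b[210:400,220:460],(756,598),interpolation=3))
```

```text
(no output)
```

View pics/t1.png

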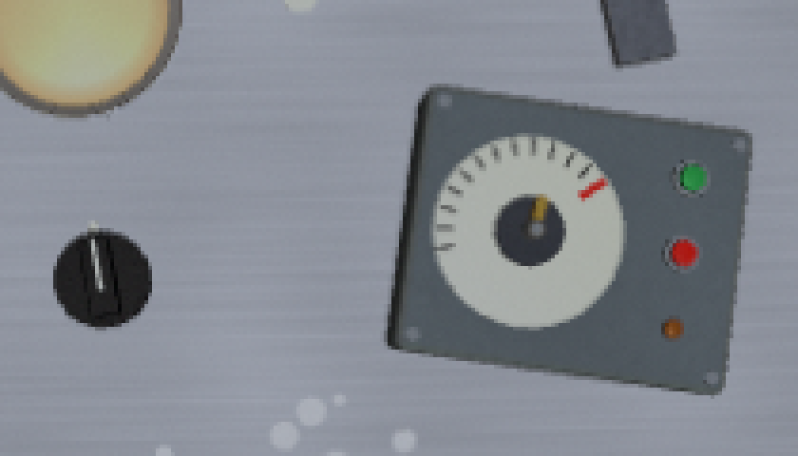

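View pics/s1.png

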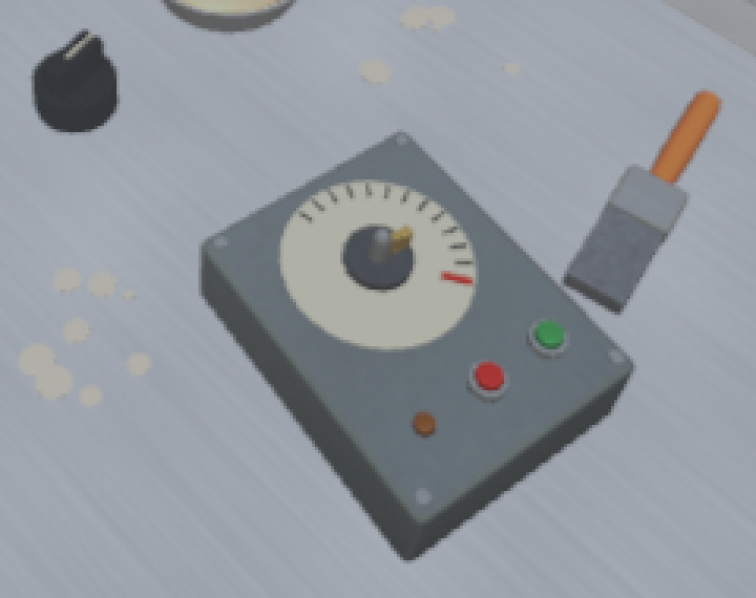

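View pics/top0.png

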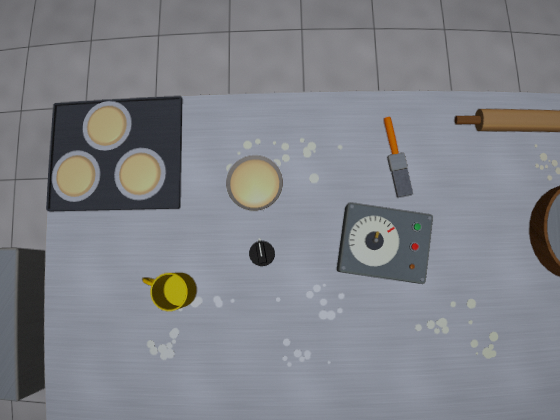

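The top view shows the knob at about (262,253) with its pointer up the picture (+x). The console's dial is at about (375,241), with the key pointing almost straight up and the red mark at about (389,230). The side view agrees. Next I'll fit the poses.

```bash
cat > fit.py <<'E'
from h import *
from scipy.optimize import least_squares
a=robot.read_camera("top"); b=robot.read_camera("side")
T=lambda *q:np.array(q)/3.8+[235,180]-.4
S=lambda *q:np.array(q)/3.15+[220,210]-.4
M=0.85
def loc(ph):  # key angle
    return [(a,T(430,88),(80,100,60)),(a,T(752,130),(80,-100,60)),(a,T(722,393),(-80,-100,60)),
 (b,S(402,132),(80,100,60)),(b,S(632,365),(80,-100,60)),(b,S(410,517),(-80,-100,60)),(b,S(202,241),(-80,100,60)),
 (a,T(531,230),(0,30,67)),(b,S(378,260),(0,30,67)),(a,T(538,229),(0,30,88)),(b,S(382,232),(0,30,88)),
 (a,T(583,196),(37*np.cos(M),30-37*np.sin(M),60)),(b,S(443,276),(37*np.cos(M),30-37*np.sin(M),60)),
 (a,T(543,196),(20*np.cos(ph),30+20*np.sin(ph),81)),(b,S(409,229),(20*np.cos(ph),30+20*np.sin(ph),81))]
def W(x,y,w,l): c,s=np.cos(w),np.sin(w); return np.array([x+c*l[0]-s*l[1],y+s*l[0]+c*l[1],l[2]])
r=lambda v:np.concatenate([proj(p,W(v[0],v[1],v[2],l))-u for p,u,l in loc(v[3])])
s=least_squares(r,[480,-70,-.1,0],loss="soft_l1"); print("console x y yaw key",s.x); print(np.round(r(s.x).reshape(-1,2),1).tolist())
v=s.x;print("tip",W(*v[:3],(0,30,88)),"key yaw world",v[2]+v[3],"mark yaw",v[2]-M)
kl=[(a,T(92,224),(37,0,1)),(a,T(94,237),(22,0,52)),(b,S(67,58),(-5,0,52)) ,(b,S(96,36),(22,0,52)),(a,T(102,279),(0,0,26))]
kr=lambda v:np.concatenate([proj(p,W(v[0],v[1],v[2],l))-u for p,u,l in kl[:2]+kl[3:]])
k=least_squares(kr,[490,150,0]); print("knob",k.x,np.round(kr(k.x).reshape(-1,2),1).tolist())
for q,g,hh in(("top",a,0),):
    for d in robot.masks_of(a,"pointer")[:1]: 
        ys,xs=np.nonzero(d["pixels"]);print("mask c",xs.mean(),ys.mean(),onz(a,(xs.mean(),ys.mean()),26))
for n,z in(("foil_tin",34),("egg_mug",100)):
    d=robot.boxes_of(a,n)[0]["box"];print(n,onz(a,((d[0]+d[2])/2,(d[1]+d[3])/2),z))
E
python3 fit.py
```

```text
console x y yaw key [ 5.62917619e+02 -8.56401807e+01 -1.73881446e-01  1.24391361e+01]
[[0.1, -1.2], [1.3, 1.1], [0.8, 1.7], [0.5, -2.7], [2.9, -0.7], [2.7, 2.3], [-1.7, -1.1], [-0.2, 0.7], [-0.0, -2.2], [-0.2, 0.3], [0.1, 0.1], [-0.9, 1.0], [-1.0, -0.4], [0.2, 0.5], [0.4, -0.8]]
tip [568.10781593 -56.09256052  88.        ] key yaw world 12.265254665605815 mark yaw -1.0238814459224987
knob [5.47668597e+02 1.97944279e+02 1.88762837e-01] [[0.6, -0.5], [-0.1, 1.0], [-0.3, -1.1], [0.4, -0.2]]
mask c 261.62549019607843 252.59019607843138 [548.27283845 198.48575569  26.        ]
foil_tin [710.41734226 215.783235    34.        ]
egg_mug [459.57564906 394.56935396 100.        ]
```

>>> send_rows --series '[0,0,-0.435,-483,-350,75,60,0,0,-0.435,-483,-350,75,60,0,0,-0.435,-483,-350,75,60,0,0,-0.435,-483,-350,75,60,0,0,-0.435,-483,-350,75,60,0,0,-0.435,-483,-350,75,60,0,0,-0.435,-483,-350,75,60,0,0,-0.435,-483,-350,75,60,0,0,-0.435,-483,-350,75,60,0,0,-0.435,-483,-350,75,60,0,0,-0.435,-483,-350,75,60,0,0,-0.435,-483,-350,75,60,0,0,-0.435,-483,-350,75,60,0,0,-0.435,-483,-350,75,60,0,0,-0.435,-483,-350,75,60,0,0,-0.435,-483,-350,75,60,0,0,-0.435,-483,-350,75,60,0,0,-0.435,-483,-350,75,60,0,0,-0.435,-483,-350,75,60,0,0,-0.435,-483,-350,75,60]' --force 60

```text
clock: 3.25
eef_pos: [547.4, 197.8, 149.7]
eef_rot: [[-0.982, -0.188, 0.0], [-0.188, 0.982, 0.0], [-0.0, -0.0, -1.0]]
ft_force: [-0.2, 0.1, -0.9]
width: 0.702
```

Run:
```python
from h import *
b=robot.read_camera("side"); a=robot.read_camera("top")
A=cv2.resize(b["color"][130:270,180:300],(480,560),interpolation=3);cv2.imwrite("pics/s2.png",A)
print(proj(b,(547.7,198,52)),proj(b,(547.4,197.8,125)))
```

```text
[243.30302078 225.7975518 ] [241.13876642 201.62436184]
```

View pics/s2.png

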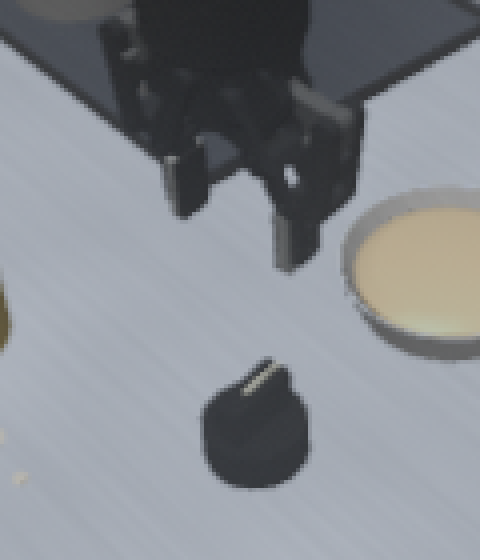

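The gripper straddles the knob: the fingertips are at about (225,184) and (252,197) px and the bar top at (246,224), which matches the prediction. I'll descend and grip.

>>> send_rows --series '[0,0,0,0,0,25,60,0,0,0,0,0,50,60,0,0,0,0,0,70,60,0,0,0,0,0,85,60,0,0,0,0,0,92,60,0,0,0,0,0,96,60,0,0,0,0,0,96,40,0,0,0,0,0,96,30,0,0,0,0,0,96,24,0,0,0,0,0,96,20,0,0,0,0,0,96,16,0,0,0,0,0,96,10,0,0,0,0,0,96,10,0,0,0,0,0,96,10,0,0,0,0,0,96,10]' --force 60

```text
clock: 4.85
eef_pos: [547.5, 197.6, 53.6]
eef_rot: [[-0.982, -0.188, -0.0], [-0.188, 0.982, -0.0], [0.0, -0.0, -1.0]]
ft_force: [0.1, -0.2, -0.1]
width: 0.117
```

Run:
```python
from h import *
print(robot.observe()["width"])
b=robot.read_camera("side"); a=robot.read_camera("top")
A=cv2.resize(b["color"][160:280,180:310],(520,480),interpolation=3)
B=cv2.resize(a["color"][200:320,210:280],(280,480),interpolation=3)
cv2.imwrite("pics/s3.png",np.hstack([A,B]))
```

```text
0.11678786749248628
```

View pics/s3.png

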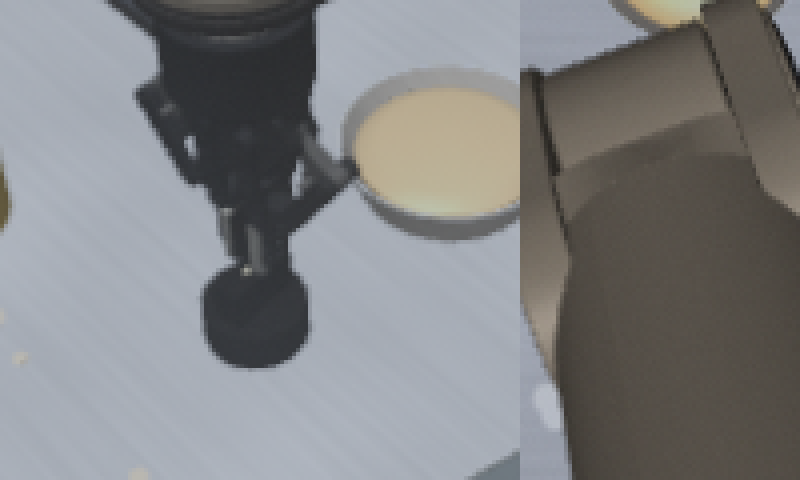

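The tips sit right at the bar, but the reading equals the 10 mm I commanded. To test for a real grip, I'll command a fuller close and see whether the fingers stop on the bar.

>>> send_rows --series '[0,0,0,0,0,0,4,0,0,0,0,0,0,0,0,0,0,0,0,0,0,0,0,0,0,0,0,0,0,0,0,0,0,0,0]' --force 60

```text
clock: 5.45
eef_pos: [547.5, 197.6, 53.6]
eef_rot: [[-0.982, -0.188, -0.0], [-0.188, 0.982, -0.0], [0.0, -0.0, -1.0]]
ft_force: [-0.5, -0.3, 0.2]
width: -0.0
```

The fingers closed fully, so nothing is between them. I'll check where the fingertips really are against the projected geometry.

Run:
```python
from h import *
b=robot.read_camera("side")
y=np.array([-.188,.982,0])
P=np.array([547.4,197.8,0])
for z in(120,135,150,165): print(z,[ (np.round(proj(b,P+s*30*y+[0,0,z]),0)-[180,130])*4 for s in(1,-1)])
P=np.array([547.5,197.6,0])
for z in(29,40,52,60): print(z,(proj(b,P+[0,0,z])-[200,190])*12)
cv2.imwrite("pics/s4.png",cv2.resize(b["color"][190:255,200:265],(780,600)[1::-1] if 0 else (598,598),interpolation=3))
```

```text
120 [array([200., 268.]), array([292., 320.])]
135 [array([200., 248.]), array([288., 296.])]
150 [array([196., 228.]), array([288., 276.])]
165 [array([192., 204.]), array([288., 252.])]
29 [527.51925448 515.84336273]
40 [524.04523374 475.82742563]
52 [520.18147551 431.32343406]
60 [517.56165057 401.14817022]
```

View pics/s4.png

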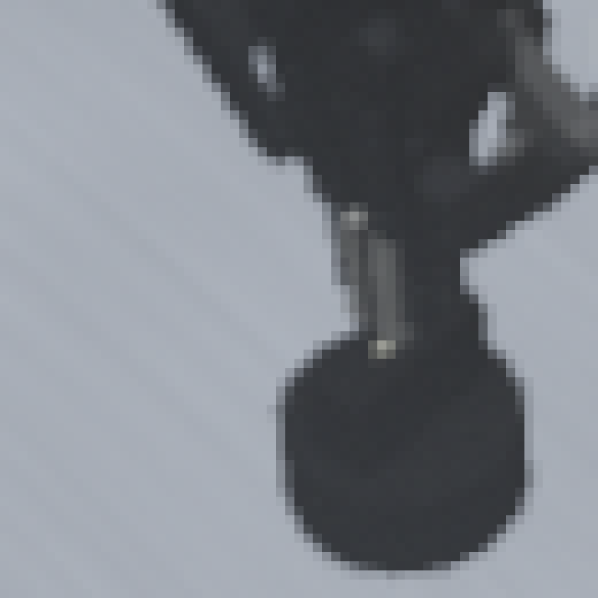

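The fingertips show at about z=50–55, level with the bar top (52), not 25 mm ahead of the TCP. That explains the full close without contact. I'll open, go 18 mm lower, which still clears the hub top, and close again.

>>> send_rows --series '[0,0,0,0,0,-3,60,0,0,0,0,0,-3,60,0,0,0,0,0,-3,60,0,0,0,0,0,-3,60,0,0,0,0,0,-3,60,0,0,0,0,0,3,60,0,0,0,0,0,9,60,0,0,0,0,0,14,60,0,0,0,0,0,18,60,0,0,0,0,0,18,40,0,0,0,0,0,18,30,0,0,0,0,0,18,24,0,0,0,0,0,18,20,0,0,0,0,0,18,16,0,0,0,0,0,18,10,0,0,0,0,0,18,10,0,0,0,0,0,18,10,0,0,0,0,0,18,10]' --force 60

```text
clock: 7.3
eef_pos: [547.7, 197.8, 36.0]
eef_rot: [[-0.982, -0.188, 0.0], [-0.188, 0.982, 0.0], [-0.0, 0.0, -1.0]]
ft_force: [-2.6, -0.4, 5.1]
width: 0.188
```

Now the fingers stopped at 16 mm, on the bar. I'll lift and look.

>>> send_rows --series '[0,0,0,0,0,-2,10,0,0,0,0,0,-8,10,0,0,0,0,0,-20,10,0,0,0,0,0,-40,10,0,0,0,0,0,-60,10,0,0,0,0,0,-80,10,0,0,0,0,0,-95,10,0,0,0,0,0,-100,10,0,0,0,0,0,-100,10,0,0,0,0,0,-100,10]' --force 60

```text
clock: 8.3
eef_pos: [547.2, 197.5, 135.0]
eef_rot: [[-0.982, -0.188, -0.001], [-0.188, 0.982, -0.0], [0.001, -0.0, -1.0]]
ft_force: [-0.0, -0.5, -0.9]
width: 0.187
```

Run:
```python
from h import *
b=robot.read_camera("side"); s=robot.observe(); print(s["ft_force"],s["ft_torque"],s["width"])
cv2.imwrite("pics/s5.png",cv2.resize(b["color"][150:250,190:290],(700,700)[:2] if 0 else (600,600),interpolation=3))
P=s["eef_pos"];print(P)
for z in(0,10,-20,-36): print(z,(proj(b,P+[0,0,z])-[190,150])*6)
```

```text
[ 0.38036067  0.85133164 -2.15669339] [ 0.00341072  0.09091997 -0.01586048] 0.18840098659782392
[547.06328233 197.45467991 134.76073987]
0 [304.87467857 289.77339527]
10 [302.96874246 267.91143358]
-20 [308.58405815 332.32340661]
-36 [311.45717288 365.28225422]
```

View pics/s5.png

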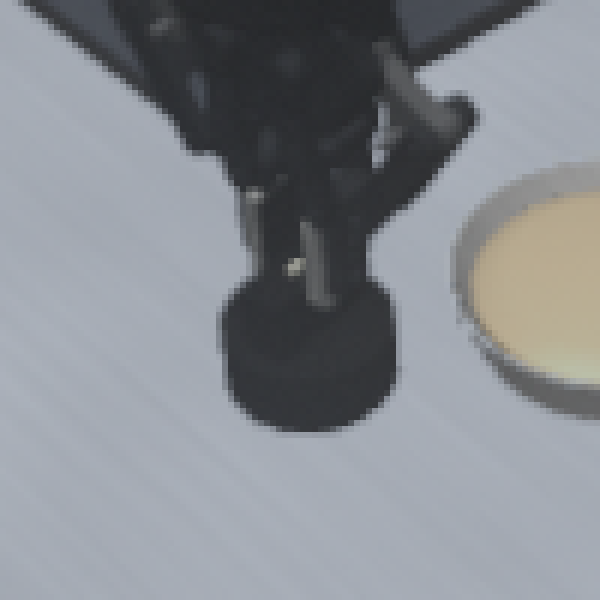

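The knob hangs upright and centred in the jaws, with its bottom at about (241,221) px. I'll carry it above the shaft, turned about 0.35 rad anticlockwise of the key.

>>> send_rows --series '[0,0,0.01,1,-8,-10,10,0,0,0.02,3,-25,-20,10,0,0,0.03,5,-50,-28,10,0,0,0.05,8,-75,-30,10,0,0,0.06,11,-100,-30,10,0,0,0.08,13,-125,-30,10,0,0,0.09,16,-150,-30,10,0,0,0.11,19,-175,-30,10,0,0,0.12,22,-200,-30,10,0,0,0.13,24,-220,-30,10,0,0,0.139,26,-238,-30,10,0,0,0.139,27,-249,-30,10,0,0,0.139,27.3,-253,-30,10,0,0,0.139,27.3,-253,-30,10,0,0,0.139,27.3,-253,-30,10,0,0,0.139,27.3,-253,-30,10]' --force 60

```text
clock: 9.95
eef_pos: [568.3, -55.0, 165.5]
eef_rot: [[-0.999, -0.052, -0.0], [-0.052, 0.999, 0.0], [0.0, 0.0, -1.0]]
ft_force: [-0.2, -1.0, -0.6]
width: 0.185
```

Run:
```python
from h import *
b=robot.read_camera("side"); s=robot.observe(); print(s["ft_force"],s["ft_torque"],s["width"],s["joint_pos"])
a=robot.read_camera("top")
A=b["color"][150:310,240:420];cv2.imwrite("pics/s6.png",cv2.resize(A,(675,600),interpolation=3)); cv2.imwrite("pics/top6.png",a["color"])
P=s["eef_pos"];print(P); f=600/160
R=s["eef_rot"]
print("bottom rim pred",[((proj(b,P+[30*np.cos(t),30*np.sin(t),-36])-[240,150])*f).round().tolist() for t in np.arange(0,6.28,1.57/2)])
print("tip",(proj(b,(568.1,-56.1,88))-[240,150])*f,"pointer",(proj(b,P-R[:,0]*37-[0,0,35])-[240,150])*f)
```

```text
[-0.02229118  0.04922629 -0.37328202] [-0.0253127   0.00497336  0.0306666 ] 0.18775599200732127 [-16.52463244  18.92242015  19.15257215 109.81655441  -7.71771617
  52.50390373  99.32475962]
[568.29218964 -55.11800776 165.56394523]
bottom rim pred [[430.0, 411.0], [383.0, 395.0], [339.0, 408.0], [323.0, 445.0], [345.0, 484.0], [394.0, 502.0], [440.0, 487.0], [454.0, 449.0]]
tip [378.67316893 500.06283253] pointer [436.32702504 399.35302173]
```

View pics/s6.png

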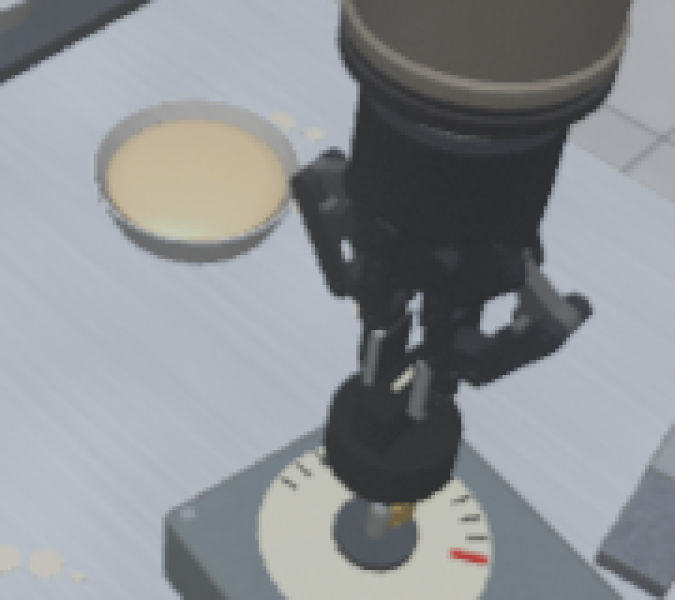

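The knob is over the shaft. Its rim spans about 327–460 in the crop, against 323–454 predicted, so it's within 2 mm. Joint 7 is at 99°, so I'll need a half-turn regrip before the mark. Next I'll lower the knob to just above the key.

>>> send_rows --series '[0,0,0,0,0,8,10,0,0,0,0,0,18,10,0,0,0,0,0,28,10,0,0,0,0,0,34,10,0,0,0,0,0,36,10,0,0,0,0,0,38,10,0,0,0,0,0,39,10,0,0,0,0,0,40,10,0,0,0,0,0,41,10,0,0,0,0,0,42,10,0,0,0,0,0,42,10]' --force 40

```text
clock: 11.15
eef_pos: [568.3, -55.9, 123.6]
eef_rot: [[-0.999, -0.05, -0.0], [-0.05, 0.999, -0.0], [0.0, -0.0, -1.0]]
ft_force: [0.4, -0.2, -0.7]
width: 0.188
```

>>> send_rows --series '[0,0,0,0,0,0.5,10,0,0,0,0,0,1,10,0,0,0,0,0,1.5,10,0,0,0,0,0,2,10,0,0,0,0,0,2.5,10,0,0,0,0,0,3,10,0,0,0,0,0,3.5,10,0,0,0,0,0,4,10,0,0,0,0,0,4,10]'

```text
clock: 12.05
eef_pos: [568.2, -56.0, 119.5]
eef_rot: [[-0.999, -0.05, -0.0], [-0.05, 0.999, -0.0], [0.0, -0.0, -1.0]]
ft_force: [0.1, 0.1, -0.7]
width: 0.189
```

Run:
```python
from h import *
b=robot.read_camera("side"); s=robot.observe(); print(s["ft_force"],s["ft_torque"],s["width"],s["eef_pos"])
A=b["color"][210:330,270:420];cv2.imwrite("pics/s7.png",cv2.resize(A,(750,600),interpolation=3))
```

```text
[ 0.42777534 -0.06694149 -0.83520961] [-0.01994953  0.05446836 -0.01389346] 0.18641834930630702 [568.27399717 -55.97022707 119.58114676]
```

View pics/s7.png

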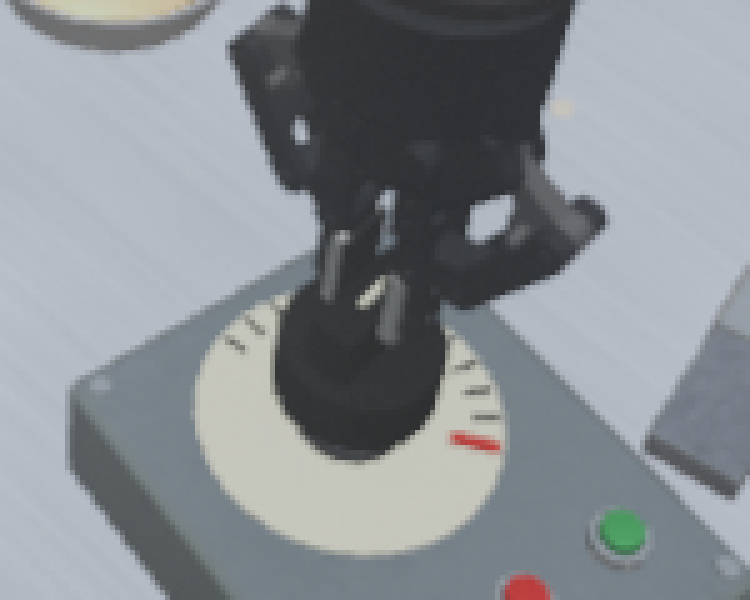

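The knob sits over the shaft, with the collar just showing below it at about (342,300) px. I'll press lightly onto the key.

>>> send_rows --series '[0,0,0,0,0,0.5,10,0,0,0,0,0,1,10,0,0,0,0,0,1.5,10,0,0,0,0,0,2,10,0,0,0,0,0,2.5,10,0,0,0,0,0,3,10,0,0,0,0,0,3,10]'

```text
clock: 12.8
eef_pos: [568.3, -56.0, 116.6]
eef_rot: [[-0.999, -0.05, 0.0], [-0.05, 0.999, -0.0], [-0.0, -0.0, -1.0]]
ft_force: [1.0, -0.2, 0.0]
width: 0.188
```

>>> send_rows --series '[0,0,0,0,0,0.5,10,0,0,0,0,0,1,10,0,0,0,0,0,1.5,10,0,0,0,0,0,2,10,0,0,0,0,0,2,10]'

```text
clock: 13.3
eef_pos: [568.4, -56.0, 114.6]
eef_rot: [[-0.999, -0.05, 0.0], [-0.05, 0.999, -0.0], [-0.0, -0.0, -1.0]]
ft_force: [-0.3, 0.6, 1.8]
width: 0.189
```

>>> send_rows --series '[0,0,0,0,0,0.5,10,0,0,0,0,0,1,10,0,0,0,0,0,1.5,10,0,0,0,0,0,2,10,0,0,0,0,0,2,10,0,0,0.02,0,0,2,10,0,0,0.04,0,0,2,10,0,0,0.06,0,0,2,10,0,0,0.08,0,0,2,10,0,0,0.1,0,0,2,10,0,0,0.12,0,0,2,10,0,0,0.14,0,0,2,10,0,0,0.16,0,0,2,10,0,0,0.18,0,0,2,10,0,0,0.2,0,0,2,10,0,0,0.2,0,0,2,10]'

```text
clock: 14.9
eef_pos: [568.3, -56.0, 112.6]
eef_rot: [[-0.989, 0.15, 0.0], [0.15, 0.989, -0.0], [-0.0, -0.0, -1.0]]
ft_force: [1.6, 0.7, 4.8]
width: 0.189
```

Run:
```python
from h import *
s=robot.observe(); print(s["ft_force"],s["ft_torque"],s["eef_pos"],s["joint_pos"][6])
```

```text
[1.64329875 0.71257191 4.82020059] [ 0.33235668 -0.28025732  0.02447199] [568.33522455 -55.99057774 112.62020544] 90.83120532390613
```

Joint 7 falls as I turn clockwise, so no regrip is needed. I'm pressing at about 5.5 N, and I'll go on turning slowly.

>>> send_rows --series '[0,0,0.02,0,0,0,10,0,0,0.04,0,0,0,10,0,0,0.06,0,0,0,10,0,0,0.08,0,0,0,10,0,0,0.1,0,0,0,10,0,0,0.1,0,0,0,10]'

```text
clock: 15.5
eef_pos: [568.1, -56.1, 112.5]
eef_rot: [[-0.969, 0.248, -0.0], [0.248, 0.969, -0.0], [0.0, -0.0, -1.0]]
ft_force: [-0.0, -1.9, -0.4]
width: 0.189
```

```bash
cat > o.py <<'E'
from h import *
s=robot.observe(); print(s["clock"],s["ft_force"].round(2),s["ft_torque"].round(3),s["eef_pos"].round(2),s["joint_pos"][6], np.arctan2(-s["eef_rot"][1,0],-s["eef_rot"][0,0]),s["width"])
E
python3 o.py
```

```text
15.5 [-0.02 -1.87 -0.39] [-0.364  0.135 -0.051] [568.13 -56.14 112.53] 85.8371735586674 -0.25098912556670494 0.18933592948976843
```

The vertical force vanished at yaw −0.25 rad, so the key has entered the keyway. I'll lower gently.

>>> send_rows --series '[0,0,0,0,0,0.5,10,0,0,0,0,0,1,10,0,0,0,0,0,1.5,10,0,0,0,0,0,2,10,0,0,0,0,0,2.5,10,0,0,0,0,0,3,10,0,0,0,0,0,3,10]'

```text
clock: 16.2
eef_pos: [568.2, -56.2, 109.5]
eef_rot: [[-0.969, 0.247, -0.0], [0.247, 0.969, -0.0], [0.0, -0.0, -1.0]]
ft_force: [-0.8, -3.5, -0.0]
width: 0.188
```

```bash
python3 o.py
```

```text
16.2 [-0.78 -3.48 -0.03] [-0.913  0.354 -0.103] [568.19 -56.19 109.54] 86.00623367543974 -0.2500085402858576 0.18809244851296908
```

>>> send_rows --series '[0,0,0.015,-0.1,-0.4,0,10,0,0,0.03,-0.2,-0.8,0,10,0,0,0.03,-0.2,-0.8,0,10]'

```text
clock: 16.5
eef_pos: [568.5, -56.4, 109.6]
eef_rot: [[-0.961, 0.277, 0.0], [0.277, 0.961, 0.0], [-0.0, 0.0, -1.0]]
ft_force: [-0.3, -0.4, -0.2]
width: 0.185
```

```bash
python3 o.py
```

```text
16.5 [-0.27 -0.37 -0.21] [-0.08  -0.032 -0.016] [568.47 -56.44 109.64] 84.5573758000743 -0.280469992111172 0.18494353391301793
```

>>> send_rows --series '[0,0,0,0,0,0.5,10,0,0,0,0,0,1,10,0,0,0,0,0,1.5,10,0,0,0,0,0,2,10,0,0,0,0,0,2.5,10,0,0,0,0,0,3,10,0,0,0,0,0,3.5,10,0,0,0,0,0,4,10,0,0,0,0,0,4.5,10,0,0,0,0,0,5,10,0,0,0,0,0,5.5,10,0,0,0,0,0,5.5,10]'

```text
clock: 17.7
eef_pos: [568.2, -56.8, 104.0]
eef_rot: [[-0.961, 0.276, -0.0], [0.276, 0.961, -0.0], [0.0, -0.0, -1.0]]
ft_force: [0.0, -0.9, -1.2]
width: 0.192
```

```bash
python3 o.py
```

```text
17.7 [ 0.04 -0.92 -1.18] [ 0.003  0.025 -0.058] [568.24 -56.82 104.03] 84.81487388880741 -0.27989375376800796 0.19240601796883802
```

>>> send_rows --series '[0,0,0,0,0,0.5,10,0,0,0,0,0,1,10,0,0,0,0,0,1.5,10,0,0,0,0,0,2,10,0,0,0,0,0,2,10]'

```text
clock: 18.2
eef_pos: [568.4, -56.8, 102.1]
eef_rot: [[-0.961, 0.276, 0.0], [0.276, 0.961, -0.0], [-0.0, -0.0, -1.0]]
ft_force: [-0.2, -0.5, 1.4]
width: 0.189
```

```bash
python3 o.py
```

```text
18.2 [-0.19 -0.47  1.43] [-0.097 -0.005 -0.026] [568.39 -56.85 102.14] 84.89574449785646 -0.27983150228250053 0.18932748053019677
```

The knob bottoms on the collar at TCP z of about 102, which is 14 mm below the first contact, as it should be. I'll press slightly and turn towards the mark.

>>> send_rows --series '[0,0,0,0,0,0.5,10,0,0,0,0,0,1,10,0,0,0,0,0,1,10,0,0,0,0,0,1,10,0,0,0.03,0,0,1,10,0,0,0.07,0,0,1,10,0,0,0.11,0,0,1,10,0,0,0.15,0,0,1,10,0,0,0.19,0,0,1,10,0,0,0.23,0,0,1,10,0,0,0.27,0,0,1,10,0,0,0.31,0,0,1,10,0,0,0.35,0,0,1,10,0,0,0.35,0,0,1,10]'

```text
clock: 19.6
eef_pos: [568.8, -55.7, 101.2]
eef_rot: [[-0.807, 0.591, 0.001], [0.591, 0.807, 0.001], [-0.0, 0.001, -1.0]]
ft_force: [0.1, 4.5, 2.5]
width: 0.188
```

```bash
python3 o.py
```

```text
19.6 [0.09 4.52 2.52] [ 1.252 -0.417  0.043] [568.77 -55.68 101.23] 67.63156204325693 -0.631915453248843 0.18825723841773928
```

>>> send_rows --series '[0,0,0,0.3,0.4,0,10,0,0,0.02,0.6,0.8,0,10,0,0,0.06,0.6,0.8,0,10,0,0,0.1,0.6,0.8,0,10,0,0,0.14,0.6,0.8,0,10,0,0,0.18,0.6,0.8,0,10,0,0,0.22,0.6,0.8,0,10,0,0,0.26,0.6,0.8,0,10,0,0,0.3,0.6,0.8,0,10,0,0,0.34,0.6,0.8,0,10,0,0,0.38,0.6,0.8,0,10,0,0,0.395,0.6,0.8,0,10,0,0,0.395,0.6,0.8,0,10]'

```text
clock: 20.9
eef_pos: [568.8, -55.8, 101.3]
eef_rot: [[-0.519, 0.855, 0.001], [0.855, 0.519, -0.0], [-0.001, 0.001, -1.0]]
ft_force: [5.5, 1.6, 1.5]
width: 0.185
```

```bash
python3 o.py
python3 - <<'E'
from h import *
b=robot.read_camera("side")
cv2.imwrite("pics/s8.png",cv2.resize(b["color"][230:320,290:400],(733,600),interpolation=3))
f=600/90
c=np.array([568.1,-56.1,0])
m=-1.024
print("mark in",(proj(b,c+[37*np.cos(m),37*np.sin(m),60])-[290,230])*f,[((proj(b,c+[37*np.cos(m+d),37*np.sin(m+d),68])-[290,230])*f).round() for d in(.2,.1,0,-.1)])
E
```

```text
20.9 [5.51 1.61 1.51] [ 0.435 -1.192  0.106] [568.78 -55.8  101.31] 48.55553109119676 -1.0253096643862045 0.1850909035146056
mark in [461.54913705 445.17483871] [array([467., 406.]), array([467., 418.]), array([466., 429.]), array([464., 440.])]
```

View pics/s8.png

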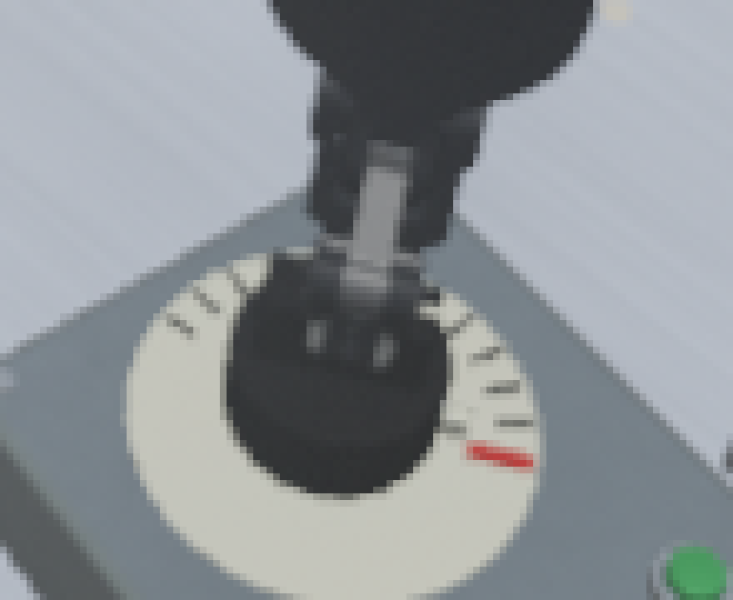

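The knob is on, and the nose's dark underside is at about (450,430) in the crop, close to the red stroke's inner end at (470,452). I'll relax the side load, let go, back off sideways and look properly.

>>> send_rows --series '[0,0,0,-0.5,0.8,-0.5,10,0,0,0,-0.5,0.8,-1,10,0,0,0,-0.5,0.8,-1,18,0,0,0,-0.5,0.8,-1,24,0,0,0,-0.5,0.8,-1,36,0,0,0,-0.5,0.8,-1,50,0,0,0,-0.5,0.8,-1,50,0,0,0,-0.5,0.8,-10,50,0,0,0,-0.5,0.8,-30,50,0,0,0,-0.5,0.8,-60,50,0,0,0,-0.5,0.8,-100,50,0,0,0,-40,-5,-140,50,0,0,0,-70,-40,-140,50,0,0,0,-90,-80,-140,50,0,0,0,-110,-120,-140,50,0,0,0,-130,-160,-140,50,0,0,0,-150,-190,-140,50,0,0,0,-150,-190,-140,50]'

```text
clock: 22.75
eef_pos: [480.8, -287.5, 242.3]
eef_rot: [[-0.513, 0.858, 0.001], [0.858, 0.513, -0.001], [-0.001, 0.0, -1.0]]
ft_force: [-0.4, 0.5, 0.4]
width: 0.585
```

Run:
```python
from h import *
b=robot.read_camera("side"); a=robot.read_camera("top")
def st(im,g): return cv2.LUT(im,np.clip(255*(np.arange(256)/255.)**g,0,255).astype(np.uint8))
A=cv2.resize(st(a["color"][210:270,345:405],1.5),(400,400),interpolation=3)
B=cv2.resize(st(b["color"][240:315,305:380],1.5),(400,400),interpolation=3)
cv2.imwrite("pics/f1.png",np.hstack([A,B]))
```

```text
(no output)
```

View pics/f1.png

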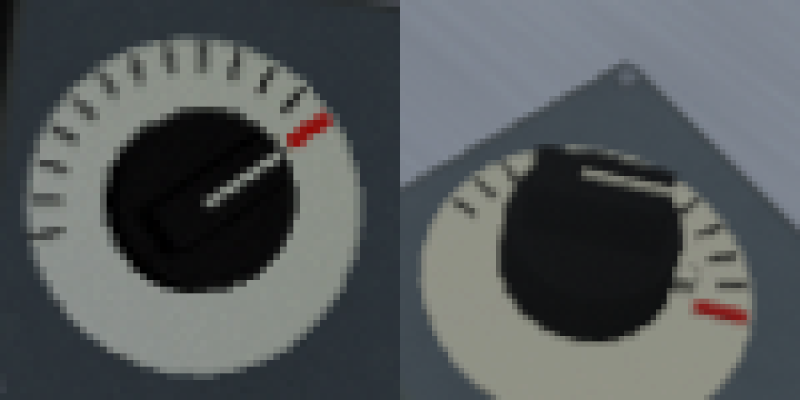

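Run:
```python
from h import *
a=robot.read_camera("top");b=robot.read_camera("side")
T=lambda *q:np.array(q)/6.667+[345,210]-.45
S=lambda *q:np.array(q)/5.333+[305,240]-.45
ang=lambda p,q:np.arctan2(q[1]-p[1],q[0]-p[0])
for p,F,l,m,r in((a,T,[(207,202),(282,155)],[(289,145),(332,118)],None),(b,S,[(183,174),(277,183)],[(294,307),(347,319)],None)):
    L=[onz(p,F(*u),119) for u in l]; Mk=[onz(p,F(*u),60) for u in m]
    print("line",L[0].round(1),L[1].round(1),ang(*L),"mark",Mk[0].round(1),Mk[1].round(1),ang(*Mk), "mark dir from axis",ang(np.array([568.3,-56.2]),Mk[0]),np.hypot(*(Mk[0][:2]-[568.3,-56.2])))
print("collar/hub: hub top centre",onz(a,T(202,200),93), "dial c",onz(a,T(195,207),60))
for y in(-1.024,-.95): print(proj(a,[568.3+37*np.cos(y),-56.2+37*np.sin(y),68])*1, proj(b,[568.3+37*np.cos(y),-56.2+37*np.sin(y),68]))
print(robot.observe()["clock"])
```

```text
line [567.1 -49.2 119. ] [581.5 -73.9 119. ] -1.0426648420319815 mark [589.2 -89.6  60. ] [ 598.1 -104.8   60. ] -1.0430239360312759 mark dir from axis -1.0111604204400582 39.427179244050066
line [564.2 -49.7 119. ] [583.9 -72.9 119. ] -0.8643732709342661 mark [587.4 -88.7  60. ] [ 596.9 -104.    60. ] -1.0124954116200493 mark dir from axis -1.0402729749806703 37.691760215224186
collar/hub: hub top centre [569.28991331 -52.65839789  93.        ] dial c [568.94310564 -56.59910296  60.        ]
[387.91578886 231.77596421] [360.02536805 294.33070051]
[387.20613925 230.7755146 ] [360.15841124 293.0661086 ]
22.95
```

Run:
```python
from h import *
b=robot.read_camera("side")
k=8;o=np.array([315,240]); B=b["color"][240:315,315:365]
B=cv2.resize(cv2.convertScaleAbs(B,alpha=1.2),(400,600),interpolation=3);C=B.copy()
c=np.array([568.3,-56.2,67.]);y=-1.024
def W(l): return c+[np.cos(y)*l[0]-np.sin(y)*l[1],np.sin(y)*l[0]+np.cos(y)*l[1],l[2]]
def pl(P,col,cl=True): cv2.polylines(C,[np.array([(proj(b,W(p))-o+.5)*k for p in P]).round().astype(np.int32)],cl,col,1)
t=np.linspace(0,6.28,40)
for z in(0,26): pl([(30*np.cos(q),30*np.sin(q),z) for q in t],(0,255,0))
pl([(23,9,52),(-23,9,52),(-23,-9,52),(23,-9,52)],(255,128,0)); pl([(0,0,52),(23,0,52)],(0,255,255),False); pl([(30,0,1),(37,0,1)],(255,0,255),False)
cv2.imwrite("pics/f2.png",np.hstack([B,C]))
```

```text
(no output)
```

View pics/f2.png

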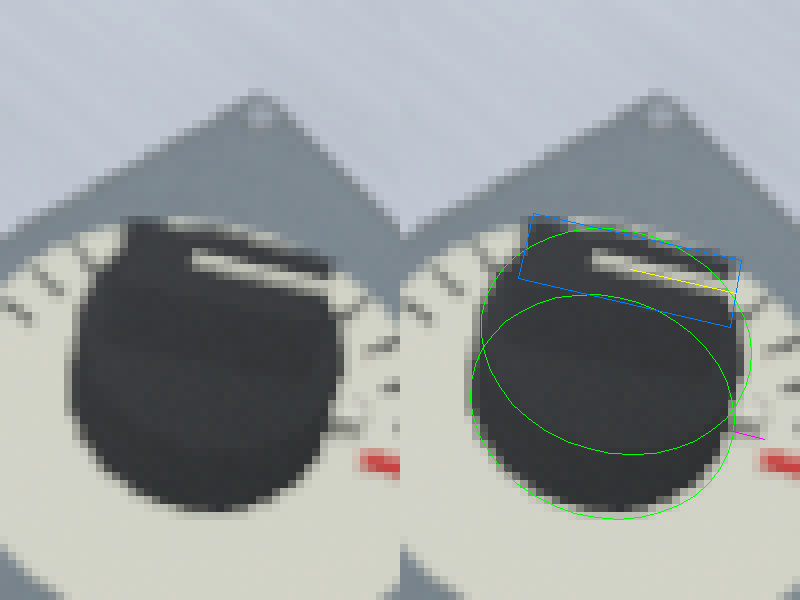

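The wireframe for home height and yaw −1.024 lies on the knob to within about 1 px. I'll do one numeric check of the line's yaw and the mark's direction.

Run:
```python
from h import *
from scipy.optimize import least_squares
from scipy.ndimage import label
a=robot.read_camera("top");b=robot.read_camera("side")
for n,p in(("top",a),("side",b)):
    im=p["color"].astype(float); yy,xx=np.mgrid[:420,:560]; g=im.min(2)
    c=proj(p,(568.3,-56.2,60)); near=np.hypot(xx-c[0],yy-c[1])<45
    red=near&(im[...,2]-im[...,1]>60); w=(im[...,2]-im[...,1])*red
    r=onz(p,((w*xx).sum()/w.sum(),(w*yy).sum()/w.sum()),60)
    # white line: bright pixels within bar top polygon at z=119
    P=[]
    for s in np.linspace(-3,21,60):
        best=[]
        for q in np.linspace(-7,7,57):
            y=-1.024; X=np.array([568.3+np.cos(y)*s-np.sin(y)*q,-56.2+np.sin(y)*s+np.cos(y)*q,119]); u=proj(p,X)
            best.append(cv2.getRectSubPix(p["color"].min(2),(1,1),tuple(map(float,u)))[0,0])
        best=np.array(best,float); q=np.linspace(-7,7,57); m=best>best.min()+.5*(best.max()-best.min())
        if best.max()>110: P.append((s,q[m].mean()))
    P=np.array(P); k,d=np.polyfit(P[:,0],P[:,1],1); res=P[:,1]-k*P[:,0]-d
    print(n,"red c",r.round(1),"dir",np.arctan2(r[1]+56.2,r[0]-568.3),"R",np.hypot(r[0]-568.3,r[1]+56.2),"line yaw",-1.024+np.arctan(k),"off",d,"rms",res.std(),len(P))
    print(P[::6].round(1).tolist())
```

```text
top red c [ 564.2 -135.9   60. ] dir -1.6216908871992006 R 79.77459218310635 line yaw -1.03099393358048 off 2.4265046296296293 rms 0.47928584018741155 60
[[-3.0, 2.1], [-0.6, 2.5], [1.9, 2.2], [4.3, 2.2], [6.8, 2.5], [9.2, 2.5], [11.6, 2.2], [14.1, 2.8], [16.5, 2.6], [19.0, 2.5]]
side red c [592.4 -96.1  60. ] dir -1.0261027145187 R 46.59890698284558 line yaw -1.0088116188477514 off 0.619544057377049 rms 0.09800305795167806 60
[[-3.0, 0.6], [-0.6, 0.6], [1.9, 0.5], [4.3, 0.6], [6.8, 0.8], [9.2, 0.9], [11.6, 0.8], [14.1, 0.9], [16.5, 1.0], [19.0, 0.8]]
```

The line yaw is −1.03 (top) and −1.01 (side), and the mark's direction is −1.03, so they agree. The gripper is clear, so I'm handing in.

```bash
python3 -c "
from h import *
print(robot.observe()['ft_force'],robot.observe()['clock']); print(robot.close_job())"
```

```text
[ 0.88691611 -0.57169728  0.76515382] 23.1
the job is handed in; nothing more can be done
None
```

The knob is on the shaft, fully home over the key, and turned to the red mark. I let go, backed the gripper clear and handed the job in at 23.1 s; it reported no verdict.

**What I did**
- **Picking up:** The first grasp closed on nothing because the fingertips sat about 25 mm higher than I had assumed. Going 18 mm lower gripped the bar properly.
- **Finding the key:** I pressed on the key with about 5.5 N and turned slowly clockwise. The force vanished at yaw −0.25 rad, so the key had entered.
- **Seating:** I eased off a small side load and lowered the knob to the collar. It stopped about 14 mm below the first contact, as it should.
- **Turning to the mark:** I turned it to −1.025 rad. The wrist readings I took never exceeded about 6 N in any direction, well under the 22 N limit.

**Last checks**
- **Angle:** The white line's yaw is −1.03 rad in the top view and −1.01 rad in the side view. The mark's direction is −1.03 rad.
- **Height:** A wireframe of the knob at home height fits the side picture to about 1 px.
- **Bystanders:** I did not measure the tin, mug and brush again at the end, but no path went close to them.

**Disagreements**
- **Centring:** The top view shows the line 2.4 mm to one side of the axis, but the side view shows only 0.6 mm. The 2 mm camera calibration probably explains most of this.
- **Pointer:** The white nose is hard to see against the white dial. By eye in the side view it might be up to 0.1–0.15 rad short of the mark, still within the 0.2 rad allowed.
- **Unusable readings:** The automatic red-mark reading in the top view was thrown off by the red button. An early hand reading of the line in the side view gave −0.86 rad; the numeric fit replaced it.

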